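Give the fired jars their lids back

ROBOT

A 7-joint arm with a two-finger parallel gripper is mounted at the origin on the work surface. World frame = base frame: x ahead of the robot, y to its left, z up, the work surface at z = 0. Lengths are in m, angles in rad, forces in N, time in s.
With the tool pointing down it reaches from about 0.4 to 0.875 m from the base axis. Payload 19.3 kg.
Tool frame: the origin (TCP) lies at the very end of the fingers, on their centre line; the grasp point (between the pads) lies 19 mm behind it; z points along the fingers, y is the line along which they close (so a half turn about z gives the same grasp; the last joint's range is limited). The gripper opens to 85 mm and grips with 20 to 120 N. Pads are 22 mm wide; open, the fingers measure 114 mm over their backs; the gripper's body (76 mm by 85 mm) begins 54 mm behind the grasp point. The pads swing forward as they close: fully open they stand 13 mm farther back than shut.
Start: joints at [1.121, 0.521, -0.036, 1.599, 0.021, 1.021, -0.113], TCP at [0.232, -0.58, 0.231] pointing down, gripper open.
Joint ranges: [-2.91, 2.91], [-0.3, 2.13], [-1.5, 1.42], [0.17, 2.43], [-1.26, 4.41], [0.16, 1.93], [-2.52, 2.52]. Speed limits (rad/s): [1.89, 1.89, 2.39, 2.39, 3.01, 3.01, 3.01].

INTERFACE

Orientations are given as [roll, pitch, yaw] about the fixed x, y, z axes, in that order (R = Rz(yaw) Ry(pitch) Rx(roll)).
In Python, from workcell import bot gives the robot as it stands.
- The arm moves only by the tool servo_tool, never from a script. Its argument "plan" is a list of rows, each a list of 7 numbers: the finger opening in cm, from 0 to 8.54, then the shift along the tool's x, y, z in cm, then the turn, a rotation vector about the tool's x, y, z in degrees. In form: [[fingers, x, y, z, wx, wy, wz], ...]. A call has 1 to 10 rows; each row is the pose to reach, as a shift and turn from the pose commanded when the call began, along the tool's axes at that moment; what a row does not reach only later rows make up. A row lasts 1/10 s, in which the tool goes at most 50 mm and 8.59 degrees, less where a joint would pass 70% of its speed; a pose out of reach is approached as far as the arm can. A call with a gripper value outside its range is refused whole. The fingers move at their own pace and stop on an object; "force" is the grip in N (left out, the last holds). Time passes only in rows, so rows that repeat a pose let the fingers close. It gives the time, the measured TCP pose, the force, the opening and the grip force at its end, in the units of the state.
- bot.observe(): the state, without advancing time (a new reading comes with each control period).
- bot.grab_frame(name): name is "scene" or "top"; returns a dict with "frame" (420x560x3 uint8, blue, green, red), "mtx" (3x3 intrinsics, pixels), "R" (3x3) and "t" (3): a world point X has camera coordinates R X + t. Camera axes: x right, y down, z forward; pixel columns grow to the right and rows downward; lengths in m; the calibration is good to about 2 mm. A picture is of the moment at which its call begins. There is no depth.
- bot.job_done(): hands the job in; it is judged then, once.
The state is a dict: "clock": time; "qpos": joint angles; "qd": joint speeds; "joint_efforts": joint torques, N m; "position": TCP position; "tool_rot": TCP orientation; "force": force on the tool from outside, world axes, zero at the start; "moment": the same for the moment, N m; "grip_width": finger opening in m; "finger_force": force on a finger pad.
Only numpy, scipy, OpenCV 4.12 (cv2) and the standard library are available. Lean on these libraries where they do the work, as an engineer would, in place of code of your own. Each camera call takes 0.05 s, during which the arm holds its last target. There are 200 camera calls.

TASK

The lids fresh from the kiln are piled on the turntable: work down the pile from the top and set each lid gently on the open jar of its own shape and size, finishing each one before you take the next. Every lid must lie flat, knob up, centred on its jar so that it covers the mouth, with the sides of the square and the oblong lid in line with those of their jars. Leave the jars, the bottle and the pail standing where they are.

Things in the scene. Friction and masses are not known exactly. Their poses are not given: they have to be found in the camera images.
- lid_small_mid (a point): The small round lid, loose plain fired clay, about 60 g: a flat round plate 46 across, 10 thick, with a round knob 24 across and 24 high, darker brown, in the middle of its top (34 high in all). Point: on its middle axis, 17 above its underside (7 above the plate's top face); z up. At the start it tops the stack; each lid there rests loosely on the flat knob below, each turned its own way.
- lid_round_mid (a point): The larger round lid, loose plain fired clay, about 100 g: a flat round plate 64 across, 10 thick, with a round knob 32 across and 24 high, darker brown, in the middle of its top (34 high in all). Point: on its middle axis, 17 above its underside (7 above the plate's top face); z up. At the start second from the top of the stack.
- lid_square_mid (a point): The square lid, loose plain fired clay, about 170 g: a flat square plate 78 x 78, 10 thick, with a square knob 32 x 32 (sides parallel to the plate's) and 24 high, darker brown, in the middle of its top (34 high in all). Point: on its middle axis, 17 above its underside (7 above the plate's top face); z up, x and y along its sides. At the start third from the top of the stack.
- lid_oblong_mid (a point): The oblong lid, loose plain fired clay, about 270 g: a flat oblong plate 124 (x) by 86 (y), 10 thick, with a bar knob 50 long (x) by 30 wide (y), parallel to the plate and 24 high, darker brown, in the middle of its top (34 high in all). Point: on its middle axis, 17 above its underside (7 above the plate's top face); z up, x and y along its sides. At the start the bottom of the stack, on a fixed round turntable 160 across, 40 high.
- jar_small_mouth (a point): The small round jar, loose plain fired clay, about 400 g, open, upright straight walls: round, 46 across, 75 high, mouth 24 across. The point is the centre of its mouth, level with its flat rim, where the underside of its lid comes to rest; z up.
- jar_round_mouth (a point): The larger round jar, loose plain fired clay, about 500 g, open, upright straight walls: round, 62 across, 90 high, mouth 42 across. The point is the centre of its mouth, level with its flat rim, where the underside of its lid comes to rest; z up.
- jar_square_mouth (a point): The square jar, loose plain fired clay, about 700 g, open, upright straight walls: square, 76 x 76, 80 high, mouth 56 x 56. The point is the centre of its mouth, level with its flat rim, where the underside of its lid comes to rest; z up, x and y along its sides.
- jar_oblong_mouth (a point): The oblong jar, loose plain fired clay, about 700 g, open, upright straight walls: oblong, 120 (x) by 82 (y), 70 high, mouth 100 x 62. The point is the centre of its mouth, level with its flat rim, where the underside of its lid comes to rest; z up, x and y along its sides.
- glaze_bottle: Bystander: white plastic bottle, 60 across, 160 high, loose; origin at the centre of its underside.
- pail: Bystander: metal pail holding two brushes, 96 across, 100 high (brushes to 160), loose; origin at the centre of its underside.
There are look-alikes about, which are no part of the job. What is shaped like the part that bears jar_square_mouth but orange is not meant. What is shaped like the part that bears lid_square_mid but purple is not meant.

How it is judged:
On the way, in this order (a step that is already met when the one before it is completed fails the run):
1. the small round lid lies on its own jar, let go (horizontal distance between lid_small_mid and jar_small_mouth below 0.01 m and z of lid_small_mid in the frame of jar_small_mouth between 0.012 and 0.021 m and angle between lid_small_mid's own z axis and vertical below 0.08 rad and linear speed of lid_small below 0.02 m/s and contact force between lid_small and the fingers below 0.05 N), for 0.2 s.
2. the larger round lid lies on its own jar, let go (horizontal distance between lid_round_mid and jar_round_mouth below 0.01 m and z of lid_round_mid in the frame of jar_round_mouth between 0.012 and 0.021 m and angle between lid_round_mid's own z axis and vertical below 0.08 rad and linear speed of lid_round below 0.02 m/s and contact force between lid_round and the fingers below 0.05 N), for 0.2 s.
3. the square lid lies on its own jar, let go (horizontal distance between lid_square_mid and jar_square_mouth below 0.01 m and z of lid_square_mid in the frame of jar_square_mouth between 0.012 and 0.021 m and angle between lid_square_mid's own z axis and vertical below 0.08 rad and linear speed of lid_square below 0.02 m/s and contact force between lid_square and the fingers below 0.05 N and (angle between the x axis of lid_square_mid and the x axis of jar_square_mouth, either way round below 0.21 rad or angle between the x axis of lid_square_mid and the y axis of jar_square_mouth, either way round below 0.21 rad)), for 0.2 s.
4. the oblong lid lies on its own jar, let go (horizontal distance between lid_oblong_mid and jar_oblong_mouth below 0.01 m and z of lid_oblong_mid in the frame of jar_oblong_mouth between 0.012 and 0.021 m and angle between lid_oblong_mid's own z axis and vertical below 0.08 rad and linear speed of lid_oblong below 0.02 m/s and contact force between lid_oblong and the fingers below 0.05 N and angle between the x axis of lid_oblong_mid and the x axis of jar_oblong_mouth, either way round below 0.21 rad), for 0.2 s.
At the end, for the whole second after the job is handed in: Each lid rests flat (tilt under 0.08 rad) on the rim of its own jar, its middle within 10 mm of the mouth's centre, underside within 4 mm of rim height; square and oblong lids in line with their jars' sides within 0.21 rad (any quarter / half turn); all released and at rest (all of step 1 and all of step 2 and all of step 3 and all of step 4); the robot touches nothing.
It fails at once if a lid tipped over or fell (angle between any of lid_small_mid, lid_round_mid, lid_square_mid, lid_oblong_mid's own z axis and vertical above 0.6 rad).
It fails at once if a lid was dropped from more than about 15 mm (moving at over 0.55 m/s with no finger on it) ((linear speed of lid_small above 0.55 m/s and contact force between lid_small and the fingers below 0.02 N) or (linear speed of lid_round above 0.55 m/s and contact force between lid_round and the fingers below 0.02 N) or (linear speed of lid_square above 0.55 m/s and contact force between lid_square and the fingers below 0.02 N) or (linear speed of lid_oblong above 0.55 m/s and contact force between lid_oblong and the fingers below 0.02 N)).
It fails at once if a jar was shifted by more than 30 mm (distance of any of jar_small_mouth, jar_round_mouth, jar_square_mouth, jar_oblong_mouth from where it was at the start of the episode above 0.03 m).
It fails at once if the bottle or the pail was shifted by more than 30 mm (distance of any of glaze_bottle, pail from where it was at the start of the episode above 0.03 m).
It also fails if it takes over 128 s, if anything falls off the work surface, if the arm or the gripper's body presses on something with over 40 N, if the wrist force passes 120 N, or if a joint passes its speed limit or range.

## Working session

There is one attempt and no reset: what is moved stays moved. The work goes in short steps, Python scripts to look and compute and a tool call to move; the robot and the scene stay as the last step left them, time stands still between calls to the robot, and variables do not carry over. Pictures are saved under pics/ and viewed, at most 14 in all, crops included, and the job is handed in when it is done.

Besides the shell and the picture viewer there is one more tool, called as name(argument=value, ...), one argument or row to a line, values as JSON. servo_tool: Moves the arm, as the interface text tells. Its arguments: {"type":"object","properties":{"plan":{"type":"array","items":{"type":"array","items":{"type":"number"}}},"force":{"type":"number"}},"required":["plan"]}

```bash
mkdir -p pics
python3 - <<'E'
from workcell import bot
import cv2,pickle
d={}
for n in("scene","top"):
    f=bot.grab_frame(n);d[n]=f;cv2.imwrite(f"pics/{n}0.png",f["frame"]);print(n,f["mtx"],f["R"],f["t"])
pickle.dump(d,open("f0.pkl","wb"))
print(bot.observe())
E
```

```text
scene [[418.41330257   0.         278.71851138]
 [  0.         418.41330257 211.02765017]
 [  0.           0.           1.        ]] [[ 0.3521385   0.9358829   0.01103048]
 [ 0.57749023 -0.20798372 -0.78946045]
 [-0.73654838  0.28436941 -0.61370231]] [-0.29775866 -0.22612584  1.60636974]
top [[380.44421031   0.         274.52120746]
 [  0.         380.44421031 210.96614484]
 [  0.           0.           1.        ]] [[ 0.01443803 -0.99984772 -0.00980223]
 [-0.98797929 -0.0127563  -0.15405908]
 [ 0.15391057  0.01190871 -0.98801301]] [0.06504887 0.59355609 1.20070124]
{'clock': 0.1, 'qpos': array([ 1.12078   ,  0.52193728, -0.03632956,  1.59990829,  0.0212075 ,
        1.02108092, -0.11279549]), 'qd': array([ 7.07393897e-05, -1.69740266e-03, -4.27938257e-04, -2.70749010e-03,
        6.98233229e-04, -3.62191624e-04, -7.07364344e-04]), 'joint_efforts': array([ 3.92180169e-03, -9.28496218e+01,  1.98423475e+00, -3.70532548e+01,
        1.80869474e-02,  5.59017935e-03,  1.57583040e-04]), 'position': array([ 0.23158763, -0.58021624,  0.23080923]), 'tool_rot': array([-3.14064657e+00,  6.96284349e-05,  3.79814892e-01]), 'force': array([ 0.20385169, -0.25391468,  0.05801089]), 'moment': array([0.04401151, 0.05628024, 0.00729334]), 'finger_force': 0.0, 'grip_width': 0.08553727790072965}
```

View pics/scene0.png

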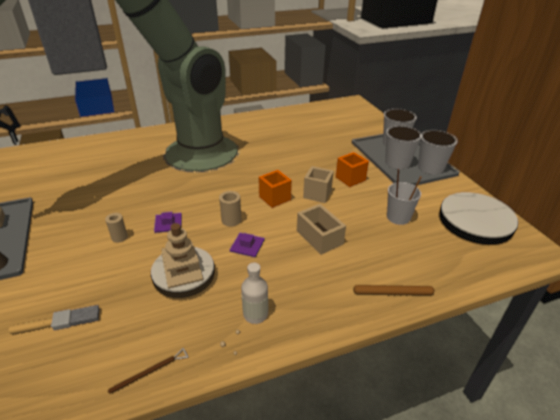

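View pics/top0.png

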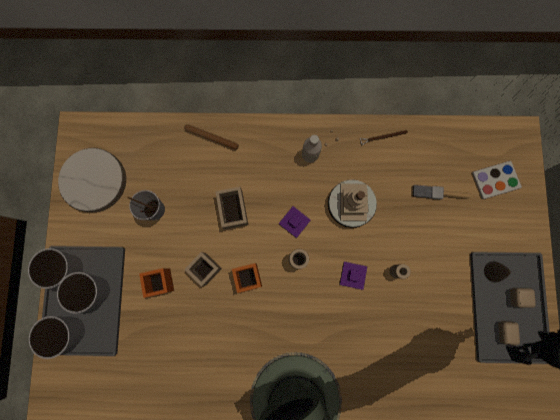

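The scene view shows the lid pile on the turntable at (183,260). The top view shows the pile at (353,203), with the small jar at (401,271), round jar at (299,259), square jar at (203,268) and oblong jar at (231,208). The orange and purple items are the look-alikes. Next I'll zoom in.

```bash
cat > h.py <<'E'
import cv2,numpy as np
from workcell import bot
def ray(f,u,v,z):
    "world point at height z seen at pixel u,v"
    C=-f["R"].T@f["t"]; d=f["R"].T@np.linalg.solve(f["mtx"],[u,v,1.]); return C+d*(z-C[2])/d[2]
def proj(f,X):
    p=f["mtx"]@(f["R"]@np.asarray(X)+f["t"]); return p[:2]/p[2]
def cells(specs,name,w=66,h=74,s=4):
    "specs: (frame,u0,v0) crops centred, with ticks each 10 px"
    out=[]
    for f,u,v in specs:
        c=cv2.resize(f["frame"][v-h//2:v+h//2,u-w//2:u+w//2],None,fx=s,fy=s,interpolation=cv2.INTER_CUBIC)
        c=cv2.convertScaleAbs(c,alpha=1.5,beta=10)
        for a in range(u-w//2,u+w//2):
            if a%10==0:
                x=int((a-u+w//2+.5)*s);cv2.line(c,(x,0),(x,6),(0,255,0),1);cv2.putText(c,str(a),(x-10,16),0,.33,(0,255,0),1)
        for b in range(v-h//2,v+h//2):
            if b%10==0:
                y=int((b-v+h//2+.5)*s);cv2.line(c,(0,y),(6,y),(0,255,0),1);cv2.putText(c,str(b),(8,y+4),0,.33,(0,255,0),1)
        c[:,-1]=255;c[-1]=255
        out.append(c)
    n=len(out)//2 if len(out)>3 else len(out)
    im=np.vstack([np.hstack(out[i:i+n]) for i in range(0,len(out),n)]);cv2.imwrite(f"pics/{name}.png",im)
E
python3 - <<'E'
import pickle;from h import *
d=pickle.load(open("f0.pkl","rb"));t=d["top"];s=d["scene"]
cells([(t,353,203),(s,183,255),(t,401,271),(t,299,259),(t,203,268),(t,231,208)],"c1")
E
```

```text
(no output)
```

View pics/c1.png

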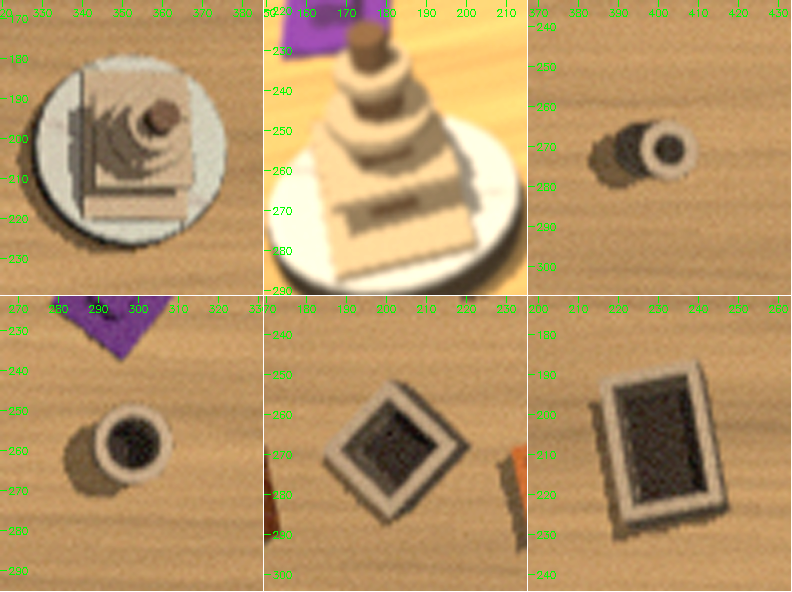

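```bash
cat >> h.py <<'E'
def goto(x,y,z,yaw):
    "shift (cm) and wz (deg) in tool axes from the present pose"
    from scipy.spatial.transform import Rotation as Q
    o=bot.observe();R=Q.from_euler("xyz",o["tool_rot"])
    T=Q.from_euler("xyz",[np.pi,0,yaw])
    print("shift cm",np.round(100*R.inv().apply(np.array([x,y,z])-o["position"]),2),"turn deg",np.round(np.degrees((R.inv()*T).as_rotvec()),1))
E
python3 - <<'E'
import pickle;from h import *
d=pickle.load(open("f0.pkl","rb"));t=d["top"];s=d["scene"]
p=lambda n,v:print(n,np.round(v,4))
C=lambda f:-f["R"].T@f["t"]
p("camtop",C(t));p("knob top",ray(t,360,194.75,.176));p("knob scene",ray(s,175.3,226,.176))
p("small",ray(t,402.9,271,.075));p("round",ray(t,298.75,258.4,.09));p("square",ray(t,200.9,268.5,.08));p("oblong",ray(t,230.5,207.2,.07))
p("bottle top",ray(t,314,138,.16));p("pail",ray(t,146,206,.1));p("turntable",ray(t,352,203.5,.04))
E=lambda a,b,z:np.degrees(np.arctan2(*(ray(t,*b,z)-ray(t,*a,z))[1::-1]))
o=np.array([198,171])-.5
ob=[o+np.array(q)/4 for q in((71,85),(169,65),(194,209),(94,228))]
for i in range(4):print(i,E(ob[i],ob[(i+1)%4],.07),np.linalg.norm(ray(t,*ob[i],.07)-ray(t,*ob[(i+1)%4],.07)))
o=np.array([170,231])-.5
ob=[o+np.array(q)/4 for q in((127,104),(173,152),(124,199),(78,154))]
for i in range(4):print(i,E(ob[i],ob[(i+1)%4],.08),np.linalg.norm(ray(t,*ob[i],.08)-ray(t,*ob[(i+1)%4],.08)))
k=ray(t,360,194.75,.176)
goto(k[0],k[1],.26,0);goto(k[0],k[1],.26,0.38)
E
```

```text
camtop [0.4007 0.0583 1.2784]
knob top [ 0.624  -0.1795  0.176 ]
knob scene [ 0.6282 -0.1803  0.176 ]
small [ 0.4041 -0.3297  0.075 ]
round [ 0.438  -0.0046  0.09  ]
square [0.4027 0.2999 0.08  ]
oblong [0.5994 0.215  0.07  ]
bottle top [ 0.8027 -0.0459  0.16  ]
pail [0.5949 0.4778 0.1   ]
turntable [ 0.6218 -0.1819  0.04  ]
0 -77.48548065277143 0.08103447287068373
1 -168.74574126535322 0.11985012907157828
2 101.60880029598042 0.08126034211463676
3 11.13639400480382 0.11857094304441174
0 -134.29311811373964 0.052508351634434576
1 134.9500399238867 0.05182972824505242
2 47.79138607028638 0.05061734038130546
3 -42.96961264715631 0.0536806541180774
shift cm [ 51.3  -22.67  -2.9 ] turn deg [-0.1  0.  21.8]
shift cm [ 51.3  -22.67  -2.9 ] turn deg [-0.1  0.  -0. ]
```

servo_tool(
  plan=[
    [5,5,-2.2,-3,0,0,0],
    [5,10,-4.4,-3,0,0,0],
    [5,14.5,-6.5,-3,0,0,0],
    [5,19,-8.5,-3,0,0,0],
    [5,23.5,-10.5,-3,0,0,0],
    [5,28,-12.5,-3,0,0,0],
    [5,32.5,-14.5,-3,0,0,0],
    [5,37,-16.5,-3,0,0,0],
    [5,41.5,-18.5,-3,0,0,0],
    [5,46,-20.5,-3,0,0,0],
  ],
)

```text
clock: 1.1
position: [0.577, -0.225, 0.2612]
tool_rot: [-3.141, 0.0, 0.38]
force: [-0.4, -0.9, 0.3]
grip_width: 0.05
finger_force: 0.0
```

Run:
```python
from h import *
print(bot.observe()["position"]);goto(.6255,-.180,.215,.38)
```

```text
[ 0.57697721 -0.22504577  0.26115594]
shift cm [ 6.18 -2.39  4.61] turn deg [-0.  0. -0.]
```

servo_tool(
  plan=[
    [5,3,-1.2,0,0,0,0],
    [5,5.4,-2.1,0,0,0,0],
    [5,5.4,-2.1,2,0,0,0],
    [5,5.4,-2.1,4,0,0,0],
    [5,5.4,-2.1,4,0,0,0],
    [5,5.4,-2.1,4,0,0,0],
    [5,5.4,-2.1,4,0,0,0],
  ],
)

```text
clock: 1.8
position: [0.6186, -0.1875, 0.2224]
tool_rot: [3.141, -0.001, 0.379]
force: [0.5, -0.4, 0.5]
grip_width: 0.0499
finger_force: 0.0
```

Run:
```python
from h import *
goto(.6255,-.180,.155,.38)
s=bot.grab_frame("scene");t=bot.grab_frame("top")
cells([(t,360,200),(s,183,245)],"c2",w=90,h=90,s=4)
```

```text
shift cm [ 0.91 -0.44  6.74] turn deg [ 0.  -0.1 -0. ]
```

View pics/c2.png

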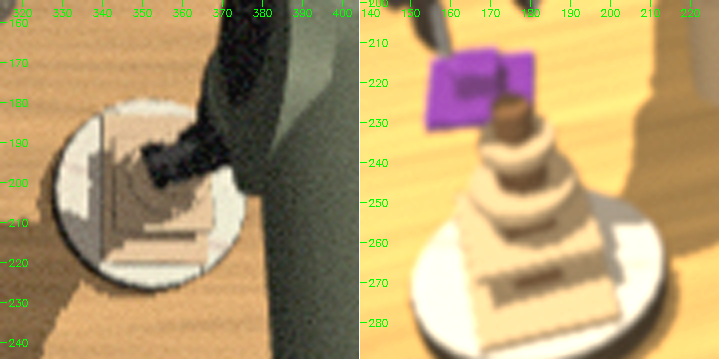

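The picture shows the open fingers just above and beside the knob (scene about (162,212), knob top at (175,225)), and the pile is untouched. I'll correct and go down.

Run:
```python
from h import *
goto(.6255,-.180,.155,.38)
```

```text
shift cm [ 0.91 -0.44  6.73] turn deg [ 0.  -0.1 -0. ]
```

servo_tool(
  plan=[
    [5,0.9,-0.4,0,0,0,0],
    [5,0.9,-0.4,2,0,0,0],
    [5,0.9,-0.4,2,0,0,0],
    [5,0.9,-0.4,2,0,0,0],
  ],
)

```text
clock: 2.3
position: [0.6254, -0.1798, 0.2016]
tool_rot: [-3.141, 0.0, 0.38]
force: [0.5, -0.7, 0.1]
grip_width: 0.0498
finger_force: 0.0
```

Run:
```python
from h import *
goto(.6255,-.180,.155,.38)
```

```text
shift cm [0.01 0.02 4.66] turn deg [-0.  0. -0.]
```

servo_tool(
  plan=[
    [5,0,0,2,0,0,0],
    [5,0,0,3.5,0,0,0],
    [5,0,0,4.6,0,0,0],
    [5,0,0,4.6,0,0,0],
    [4,0,0,4.6,0,0,0],
    [3.2,0,0,4.6,0,0,0],
    [2.6,0,0,4.6,0,0,0],
    [2.2,0,0,4.6,0,0,0],
    [1.6,0,0,4.6,0,0,0],
    [1.6,0,0,4.6,0,0,0],
  ],
  force=20,
)

```text
clock: 3.3
position: [0.6256, -0.1804, 0.156]
tool_rot: [3.141, -0.001, 0.38]
force: [-0.6, -1.3, 6.0]
grip_width: 0.0231
finger_force: 19.8
```

servo_tool(
  plan=[
    [1.6,0,0,0,0,0,0],
    [1.6,0,0,-1,0,0,0],
    [1.6,0,0,-2.5,0,0,0],
    [1.6,0,0,-5,0,0,0],
    [1.6,0,0,-6,0,0,0],
    [1.6,0,0,-6,0,0,0],
    [1.6,0,0,-6,0,0,0],
  ],
)

```text
clock: 4.0
position: [0.6249, -0.1801, 0.215]
tool_rot: [-3.141, 0.0, 0.38]
force: [0.0, -0.4, -0.7]
grip_width: 0.023
finger_force: 19.8
```

Run:
```python
from h import *
print(bot.observe()["grip_width"])
goto(.4041,-.3297,.145,.38)
s=bot.grab_frame("scene");t=bot.grab_frame("top")
cells([(t,360,200),(s,183,230)],"c3",w=90,h=100,s=4)
```

```text
0.023023022674163937
shift cm [-26.06   5.71   7.  ] turn deg [-0.  0. -0.]
```

View pics/c3.png

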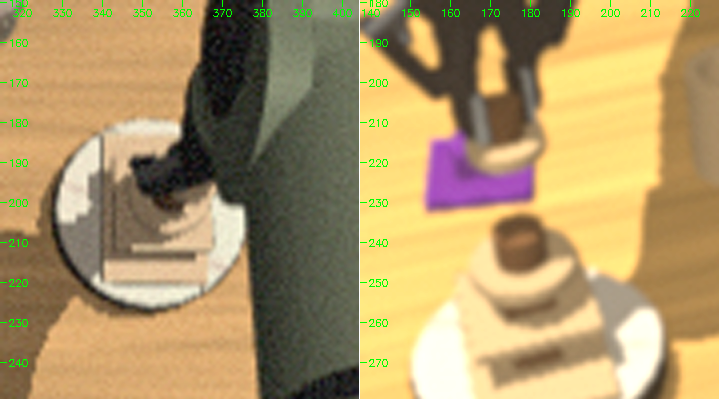

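The small lid hangs level between the fingers at scene (172,213), 13 mm or more clear of the pile, and the rest of the pile is undisturbed. I'll carry it to the small jar.

servo_tool(
  plan=[
    [1.6,-2,0.4,0,0,0,0],
    [1.6,-6,1.3,0,0,0,0],
    [1.6,-10.5,2.3,0,0,0,0],
    [1.6,-15,3.3,0,0,0,0],
    [1.6,-19.5,4.3,0,0,0,0],
    [1.6,-23,5,1,0,0,0],
    [1.6,-25.2,5.5,3,0,0,0],
    [1.6,-26.1,5.7,5,0,0,0],
    [1.6,-26.1,5.7,7,0,0,0],
    [1.6,-26.1,5.7,7,0,0,0],
  ],
)

```text
clock: 5.1
position: [0.4024, -0.3291, 0.1429]
tool_rot: [-3.138, 0.002, 0.379]
force: [-0.3, 0.8, -0.0]
grip_width: 0.023
finger_force: 19.8
```

servo_tool(
  plan=[
    [1.6,0,0,0,0,0,0],
    [1.6,0,0,0,0,0,0],
  ],
)

```text
clock: 5.3
position: [0.4045, -0.3298, 0.146]
tool_rot: [3.141, -0.001, 0.38]
force: [-0.6, 0.0, -0.5]
grip_width: 0.0233
finger_force: 19.8
```

Run:
```python
from h import *
print(bot.observe()["grip_width"])
goto(.4041,-.3297,.089,.38)
```

```text
0.023345482180183362
shift cm [-0.03 -0.03  5.7 ] turn deg [ 0. -0.  0.]
```

servo_tool(
  plan=[
    [1.6,0,0,2,0,0,0],
    [1.6,0,0,4,0,0,0],
    [1.6,0,0,4.8,0,0,0],
    [1.6,0,0,5.2,0,0,0],
    [1.6,0,0,5.3,0,0,0],
    [1.6,0,0,5.4,0,0,0],
    [1.6,0,0,5.5,0,0,0],
    [1.6,0,0,5.5,0,0,0],
  ],
)

```text
clock: 6.1
position: [0.404, -0.3299, 0.0906]
tool_rot: [3.141, -0.0, 0.38]
force: [-0.4, 0.3, -0.8]
grip_width: 0.0237
finger_force: 19.8
```

Run:
```python
from h import *
o=bot.observe();print(o["force"],o["position"],o["moment"])
s=bot.grab_frame("scene")
cells([(s,117,215)],"c4",w=100,h=90,s=5)
print([proj(s,[.4041+dx,-.3297+dy,z]).round(1) for z in(.075,.085,.109) for dx,dy in((0,0),)])
```

```text
[-0.35872887  0.30695513 -0.77718713] [ 0.40403659 -0.32993831  0.09060385] [ 0.03363529 -0.04384608 -0.01245041]
[array([112.9, 217. ]), array([112.1, 214.2]), array([110. , 207.3])]
```

View pics/c4.png

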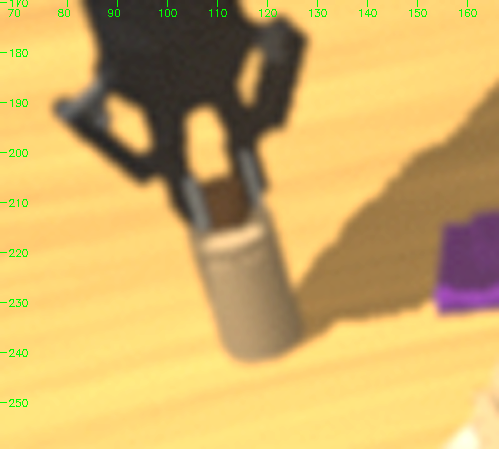

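The lid is held a millimetre or two above the small jar and centred on it (plate at about (113,217), jar axis lines up). I'll lower it the rest and let go.

servo_tool(
  plan=[
    [1.6,0,0,0.1,0,0,0],
    [1.6,0,0,0.2,0,0,0],
    [1.6,0,0,0.2,0,0,0],
    [2.6,0,0,0.2,0,0,0],
    [3.5,0,0,0.2,0,0,0],
    [4.5,0,0,0.2,0,0,0],
    [4.5,0,0,0,0,0,0],
    [4.5,0,0,-2,0,0,0],
    [4.5,0,0,-6,0,0,0],
    [4.5,0,0,-11,0,0,0],
  ],
)

```text
clock: 7.15
position: [0.4031, -0.3291, 0.2006]
tool_rot: [-3.139, 0.002, 0.38]
force: [0.1, 0.2, 0.8]
grip_width: 0.0447
finger_force: 0.0
```

servo_tool(
  plan=[
    [5,-3,0,-3,0,0,0],
    [5,-8,2,-4,0,0,0],
    [5,-12,4,-4,0,0,0],
    [5,-12,4,-4,0,0,0],
    [5,-12,4,-4,0,0,0],
  ],
)

```text
clock: 7.65
position: [0.3065, -0.412, 0.2404]
tool_rot: [3.142, -0.0, 0.377]
force: [0.8, 0.1, 0.2]
grip_width: 0.0505
finger_force: 0.0
```

Run:
```python
from h import *
s=bot.grab_frame("scene");t=bot.grab_frame("top")
import pickle;pickle.dump((s,t),open("f1.pkl","wb"))
cells([(t,353,205),(s,182,260),(t,401,271),(s,113,220)],"c5",w=74,h=70,s=4)
```

```text
(no output)
```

View pics/c5.png

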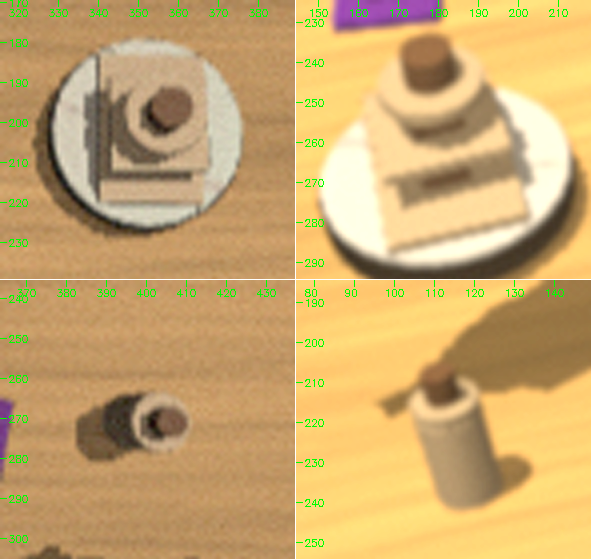

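The small lid sits on its jar with the knob at (406,271) in the top view. The pile now has the round lid on top, with its knob at (358,196) in the top view and (178,237) in the scene.

Run:
```python
import pickle;from h import *
s,t=pickle.load(open("f1.pkl","rb"))
print("small lid",ray(t,406.5,271.5,.109).round(4))
a=ray(t,358,196.5,.142);b=ray(t,357.5,198.2,.118);c=ray(s,145+130/4+.5,225+40/4+.7,.142);print(a,b,c)
goto(*((a+b)/2)[:2],.2,.38)
```

```text
small lid [ 0.4027 -0.3296  0.109 ]
[ 0.62540154 -0.18066832  0.142     ] [ 0.62476686 -0.1840672   0.118     ] [ 0.62458769 -0.17793977  0.142     ]
shift cm [37.94 -9.42  4.04] turn deg [-0. -0.  0.]
```

servo_tool(
  plan=[
    [6,4.5,-1.1,0,0,0,0],
    [6,9.2,-2.3,0,0,0,0],
    [6,13.9,-3.5,0,0,0,0],
    [6,18.6,-4.7,0,0,0,0],
    [6,23.3,-5.9,0,0,0,0],
    [6,28,-7.1,0,0,0,0],
    [6,32.5,-8.2,1,0,0,0],
    [6,36,-9.1,2.5,0,0,0],
    [6,38,-9.6,4,0,0,0],
    [6,38,-9.6,4,0,0,0],
  ],
)

```text
clock: 8.75
position: [0.626, -0.1764, 0.1976]
tool_rot: [-3.138, 0.002, 0.386]
force: [-0.9, 0.2, -0.3]
grip_width: 0.06
finger_force: 0.0
```

servo_tool(
  plan=[
    [6,0,0,0,0,0,0],
    [6,0,0,0,0,0,0],
  ],
)

```text
clock: 8.95
position: [0.6244, -0.1817, 0.2008]
tool_rot: [3.141, -0.0, 0.38]
force: [-0.7, -0.3, -0.3]
grip_width: 0.0595
finger_force: 0.0
```

Run:
```python
from h import *
goto(.625,-.1808,.1225,.38)
```

```text
shift cm [ 0.09 -0.06  7.83] turn deg [ 0. -0. -0.]
```

servo_tool(
  plan=[
    [6,0.1,-0.1,3,0,0,0],
    [6,0.1,-0.1,6,0,0,0],
    [6,0.1,-0.1,7.4,0,0,0],
    [6,0.1,-0.1,7.8,0,0,0],
    [6,0.1,-0.1,7.8,0,0,0],
    [4.8,0.1,-0.1,7.8,0,0,0],
    [3.8,0.1,-0.1,7.8,0,0,0],
    [3.3,0.1,-0.1,7.8,0,0,0],
    [2.8,0.1,-0.1,7.8,0,0,0],
    [2.4,0.1,-0.1,7.8,0,0,0],
  ],
  force=25,
)

```text
clock: 9.95
position: [0.6257, -0.1807, 0.1233]
tool_rot: [3.14, -0.001, 0.379]
force: [-0.2, -1.2, 6.1]
grip_width: 0.0313
finger_force: 24.3
```

servo_tool(
  plan=[
    [2.4,0,0,0,0,0,0],
    [2.4,0,0,0,0,0,0],
    [2.4,0,0,-1,0,0,0],
    [2.4,0,0,-2.5,0,0,0],
    [2.4,0,0,-5,0,0,0],
    [2.4,0,0,-7,0,0,0],
    [2.4,0,0,-7,0,0,0],
    [2.4,0,0,-7,0,0,0],
  ],
)

```text
clock: 10.75
position: [0.6253, -0.1801, 0.1932]
tool_rot: [3.141, -0.001, 0.38]
force: [0.1, 0.5, -1.4]
grip_width: 0.0306
finger_force: 24.9
```

Run:
```python
from h import *
print(bot.observe()["grip_width"])
goto(.438,-.0046,.145,.38)
```

```text
0.03059469171534396
shift cm [-10.89 -23.25   4.79] turn deg [ 0.  -0.1 -0. ]
```

servo_tool(
  plan=[
    [2.4,-1,-2,0,0,0,0],
    [2.4,-2.7,-5.7,0,0,0,0],
    [2.4,-4.6,-9.8,0,0,0,0],
    [2.4,-6.5,-14,0,0,0,0],
    [2.4,-8.4,-18,0,0,0,0],
    [2.4,-9.8,-21,1,0,0,0],
    [2.4,-10.7,-22.8,2.5,0,0,0],
    [2.4,-10.9,-23.2,4.2,0,0,0],
    [2.4,-10.9,-23.2,4.8,0,0,0],
    [2.4,-10.9,-23.2,4.8,0,0,0],
  ],
)

```text
clock: 11.75
position: [0.4376, -0.0052, 0.1437]
tool_rot: [-3.141, 0.002, 0.38]
force: [0.6, 0.3, -0.9]
grip_width: 0.031
finger_force: 25.0
```

servo_tool(
  plan=[
    [2.4,0,0,0,0,0,0],
    [2.4,0,0,0,0,0,0],
  ],
)

```text
clock: 11.95
position: [0.4385, -0.0054, 0.1447]
tool_rot: [3.141, -0.001, 0.379]
force: [-1.1, 0.8, -1.0]
grip_width: 0.0313
finger_force: 25.0
```

Run:
```python
from h import *
goto(.438,-.0046,.105,.38)
```

```text
shift cm [-0.02 -0.09  3.97] turn deg [ 0.  -0.  -0.1]
```

servo_tool(
  plan=[
    [2.4,0,-0.1,1.5,0,0,0],
    [2.4,0,-0.1,2.8,0,0,0],
    [2.4,0,-0.1,3.4,0,0,0],
    [2.4,0,-0.1,3.6,0,0,0],
    [2.4,0,-0.1,3.7,0,0,0],
    [2.4,0,-0.1,3.8,0,0,0],
    [2.4,0,-0.1,3.8,0,0,0],
  ],
)

```text
clock: 12.65
position: [0.4378, -0.0042, 0.1066]
tool_rot: [3.141, -0.001, 0.38]
force: [-0.3, -0.6, -1.3]
grip_width: 0.0308
finger_force: 25.0
```

Run:
```python
from h import *
o=bot.observe();print(o["force"],o["position"])
s=bot.grab_frame("scene")
cells([(s,230,200)],"c6",w=90,h=80,s=5)
```

```text
[-0.34820722 -0.6482925  -1.28964886] [ 0.43778492 -0.00416359  0.10659491]
```

View pics/c6.png

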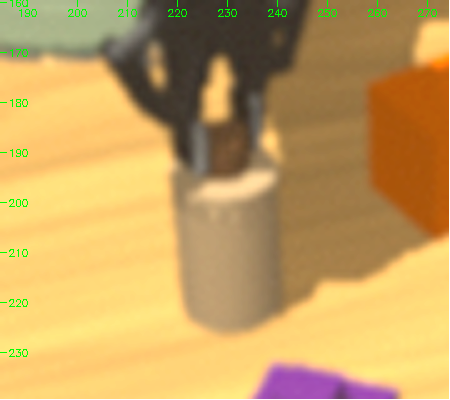

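The round lid hangs on the rim of its jar, centred on it at scene (229,195). Release next.

servo_tool(
  plan=[
    [2.4,0,0,0.1,0,0,0],
    [2.4,0,0,0.2,0,0,0],
    [2.4,0,0,0.2,0,0,0],
    [3.4,0,0,0.2,0,0,0],
    [4.3,0,0,0.2,0,0,0],
    [5.3,0,0,0.2,0,0,0],
    [5.3,0,0,0,0,0,0],
    [5.3,0,0,-2,0,0,0],
    [5.3,0,0,-6,0,0,0],
    [5.3,0,0,-11,0,0,0],
  ],
)

```text
clock: 13.7
position: [0.4365, -0.004, 0.2168]
tool_rot: [-3.14, 0.003, 0.38]
force: [0.8, -0.2, -0.3]
grip_width: 0.0531
finger_force: 0.0
```

servo_tool(
  plan=[
    [6,-2,-4,-2,0,0,0],
    [6,-4,-8,-3,0,0,0],
    [6,-4,-12,-3,0,0,0],
    [6,-4,-12,-3,0,0,0],
    [6,-4,-12,-3,0,0,0],
  ],
)

```text
clock: 14.2
position: [0.3558, 0.0928, 0.2466]
tool_rot: [3.141, -0.001, 0.381]
force: [0.2, -0.1, -0.9]
grip_width: 0.06
finger_force: 0.0
```

Run:
```python
from h import *
s=bot.grab_frame("scene");t=bot.grab_frame("top")
import pickle;pickle.dump((s,t),open("f2.pkl","wb"));print(bot.observe()["position"])
cells([(t,353,205),(s,182,260),(t,299,258),(s,230,200)],"c7",w=66,h=60,s=5)
```

```text
[0.35617746 0.09187316 0.24622999]
```

View pics/c7.png

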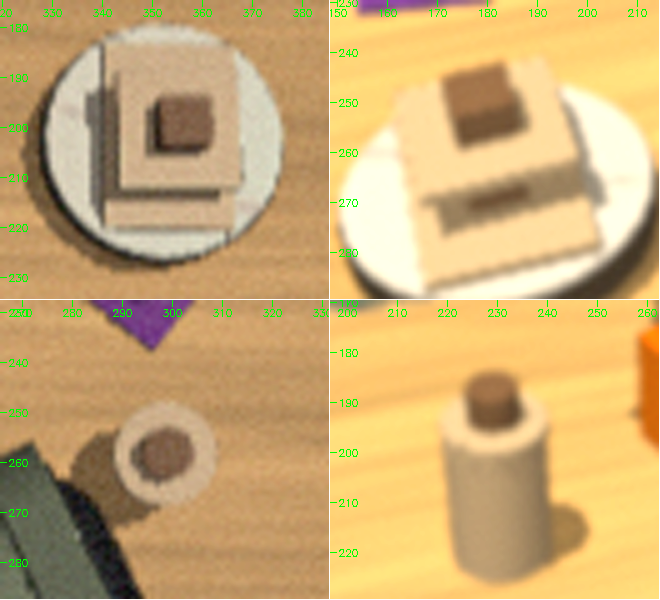

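The round lid sits centred on its jar (top (298.6,258)). In the top view the square lid's plate spans about (343,189) to (368,212) and its knob centre is at (356.5,199). In the scene its plate corners are at about (161,248), (191,240), (198,260) and (166,269).

Run:
```python
import pickle;from h import *
s,t=pickle.load(open("f2.pkl","rb"))
print("round lid",ray(t,298.6,258.2,.1).round(4))
def quad(f,o,P,z):
    W=np.array([ray(f,*(np.array(o)-.5+np.array(p)/5),z) for p in P]);print(W.mean(0).round(4))
    for i in range(4):
        e=W[(i+1)%4]-W[i];print("  len %.4f ang %.1f"%(np.linalg.norm(e),np.degrees(np.arctan2(e[1],e[0]))%90))
quad(t,(320,175),[(117,70),(236,67),(242,186),(118,190)],.084)
quad(t,(320,175),[(156,94),(212,96),(213,152),(156,152)],.108)
quad(s,(149,230),[(63,92),(213,55),(250,153),(90,200)],.084)
quad(s,(149,230),[(112,80),(180,63),(193,100),(126,120)],.108)
goto(.621,-.1815,.2,0)
```

```text
round lid [ 0.4383 -0.0036  0.1   ]
[ 0.6251 -0.1836  0.084 ]
  len 0.0761 ang 2.2
  len 0.0771 ang 1.5
  len 0.0786 ang 2.6
  len 0.0777 ang 89.7
[ 0.6235 -0.1825  0.108 ]
  len 0.0350 ang 88.6
  len 0.0356 ang 89.8
  len 0.0354 ang 0.7
  len 0.0369 ang 89.1
[ 0.6265 -0.1827  0.084 ]
  len 0.0767 ang 1.5
  len 0.0774 ang 2.1
  len 0.0785 ang 3.9
  len 0.0807 ang 0.8
[ 0.6293 -0.1808  0.108 ]
  len 0.0337 ang 1.8
  len 0.0289 ang 1.9
  len 0.0331 ang 5.2
  len 0.0309 ang 3.2
shift cm [14.49 35.2   4.62] turn deg [ 0.   0.  21.7]
```

servo_tool(
  plan=[
    [6.5,1.5,3.5,0,0,0,3],
    [6.5,3.3,8,0,0,0,7],
    [6.5,5.2,12.5,0,0,0,11],
    [6.5,7.1,17,0,0,0,15],
    [6.5,9,21.5,0,0,0,18],
    [6.5,10.9,26,0,0,0,20.3],
    [6.5,12.6,30.2,1,0,0,20.3],
    [6.5,14,33.6,2.5,0,0,20.3],
    [6.5,14.8,35.5,4.6,0,0,20.3],
    [6.5,14.8,35.5,4.6,0,0,20.3],
  ],
)

```text
clock: 15.3
position: [0.6242, -0.1859, 0.1962]
tool_rot: [-3.142, 0.005, 0.022]
force: [-0.2, 0.7, -0.5]
grip_width: 0.0648
finger_force: 0.0
```

servo_tool(
  plan=[
    [6.5,0,0,0,0,0,0],
    [6.5,0,0,0,0,0,0],
    [6.5,0,0,0,0,0,0],
  ],
)

```text
clock: 15.6
position: [0.625, -0.182, 0.2014]
tool_rot: [3.141, -0.001, 0.026]
force: [1.0, 0.4, 1.0]
grip_width: 0.0653
finger_force: 0.0
```

Run:
```python
from h import *
print(bot.observe()["qpos"].round(2))
goto(.6255,-.1825,.09,.026)
```

```text
[ 0.26  0.59 -0.11  1.55  0.07  1.   -1.41]
shift cm [ 0.03  0.05 11.14] turn deg [ 0.  -0.1 -0. ]
```

servo_tool(
  plan=[
    [6.5,0,0.1,3,0,0,0],
    [6.5,0,0.1,7,0,0,0],
    [6.5,0,0.1,10,0,0,0],
    [6.5,0,0.1,11.1,0,0,0],
    [6.5,0,0.1,11.1,0,0,0],
    [5,0,0.1,11.1,0,0,0],
    [4,0,0.1,11.1,0,0,0],
    [3.4,0,0.1,11.1,0,0,0],
    [2.8,0,0.1,11.1,0,0,0],
    [2.4,0,0.1,11.1,0,0,0],
  ],
  force=35,
)

```text
clock: 16.6
position: [0.6256, -0.1836, 0.0907]
tool_rot: [3.141, -0.002, 0.025]
force: [-1.7, 0.9, 10.0]
grip_width: 0.0312
finger_force: 34.7
```

servo_tool(
  plan=[
    [2.4,0,0,0,0,0,0],
    [2.4,0,0,0,0,0,0],
    [2.4,0,0,-1,0,0,0],
    [2.4,0,0,-2.5,0,0,0],
    [2.4,0,0,-5,0,0,0],
    [2.4,0,0,-8,0,0,0],
    [2.4,0,0,-10,0,0,0],
    [2.4,0,0,-10,0,0,0],
    [2.4,0,0,-10,0,0,0],
  ],
)

```text
clock: 17.5
position: [0.625, -0.1834, 0.19]
tool_rot: [3.141, -0.001, 0.025]
force: [-0.3, 0.4, -2.3]
grip_width: 0.0312
finger_force: 35.8
```

Run:
```python
from h import *
print(bot.observe()["grip_width"])
goto(.403,.300,.135,.806)
```

```text
0.031181755725122856
shift cm [-20.97 -48.89   5.47] turn deg [  0.   -0.  -44.7]
```

servo_tool(
  plan=[
    [2.4,-0.8,-1.8,0,0,0,-3],
    [2.4,-2.2,-5.2,0,0,0,-8],
    [2.4,-3.9,-9,0,0,0,-13],
    [2.4,-5.6,-13,0,0,0,-18],
    [2.4,-7.3,-17,0,0,0,-23],
    [2.4,-9,-21,0,0,0,-28],
    [2.4,-10.7,-25,0,0,0,-33],
    [2.4,-12.2,-28.5,0,0,0,-38],
    [2.4,-13.5,-31.5,0,0,0,-42],
    [2.4,-14.4,-33.5,0,0,0,-44.7],
  ],
)

```text
clock: 18.5
position: [0.471, 0.1498, 0.1888]
tool_rot: [-3.141, 0.001, 0.81]
force: [1.0, -0.3, -2.7]
grip_width: 0.031
finger_force: 35.8
```

servo_tool(
  plan=[
    [2.4,0,0,0,0,0,0],
    [2.4,0,0,0,0,0,0],
  ],
)

```text
clock: 18.7
position: [0.4726, 0.1474, 0.1889]
tool_rot: [-3.141, 0.001, 0.805]
force: [0.2, 0.1, -2.3]
grip_width: 0.0313
finger_force: 35.8
```

Run:
```python
from h import *
print(bot.observe()["grip_width"])
goto(.403,.300,.135,.806)
```

```text
0.03131820552808354
shift cm [  6.18 -15.59   5.39] turn deg [-0.   0.  -0.1]
```

servo_tool(
  plan=[
    [2.4,0.9,-2.2,0,0,0,0],
    [2.4,2.3,-5.8,0,0,0,0],
    [2.4,3.9,-9.8,0,0,0,0],
    [2.4,5.3,-13.2,1,0,0,0],
    [2.4,6,-15.1,2.5,0,0,0],
    [2.4,6.2,-15.6,4.5,0,0,0],
    [2.4,6.2,-15.6,5.4,0,0,0],
    [2.4,6.2,-15.6,5.4,0,0,0],
    [2.4,6.2,-15.6,5.4,0,0,0],
    [2.4,6.2,-15.6,5.4,0,0,0],
  ],
)

```text
clock: 19.7
position: [0.4038, 0.3001, 0.136]
tool_rot: [3.141, -0.001, 0.804]
force: [-0.2, 0.3, -1.5]
grip_width: 0.031
finger_force: 35.7
```

Run:
```python
from h import *
goto(.403,.300,.0985,.806)
s=bot.grab_frame("scene")
cells([(s,320,180)],"c8",w=100,h=80,s=5)
```

```text
shift cm [-0.07 -0.05  3.75] turn deg [ 0.  -0.1 -0.1]
```

View pics/c8.png

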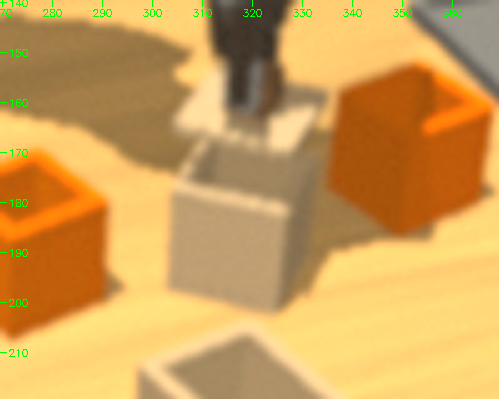

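The square lid hangs about 37 mm above its tan jar at scene (315,180). It is in line with the jar's sides and clear of the orange boxes. I'll lower it and release.

servo_tool(
  plan=[
    [2.4,-0.1,0,1.5,0,0,0],
    [2.4,-0.1,0,2.8,0,0,0],
    [2.4,-0.1,0,3.4,0,0,0],
    [2.4,-0.1,0,3.6,0,0,0],
    [2.4,-0.1,0,3.75,0,0,0],
    [2.4,-0.1,0,3.85,0,0,0],
    [2.4,-0.1,0,3.9,0,0,0],
    [2.4,-0.1,0,3.9,0,0,0],
  ],
)

```text
clock: 20.55
position: [0.4024, 0.3, 0.0967]
tool_rot: [3.141, -0.001, 0.806]
force: [-1.5, -1.3, 2.9]
grip_width: 0.0315
finger_force: 36.3
```

servo_tool(
  plan=[
    [2.4,0,0,0.05,0,0,0],
    [2.4,0,0,0.05,0,0,0],
    [3.4,0,0,0.05,0,0,0],
    [4.3,0,0,0.05,0,0,0],
    [5.3,0,0,0.05,0,0,0],
    [5.3,0,0,0,0,0,0],
    [5.3,0,0,-2,0,0,0],
    [5.3,0,0,-6,0,0,0],
    [5.3,0,0,-11,0,0,0],
    [5.3,0,0,-12,0,0,0],
  ],
)

```text
clock: 21.55
position: [0.4035, 0.3012, 0.2209]
tool_rot: [3.141, -0.006, 0.806]
force: [0.0, 0.8, -0.4]
grip_width: 0.0532
finger_force: 0.0
```

servo_tool(
  plan=[
    [5.3,4,0,0,0,0,0],
    [5.3,8,2,0,0,0,0],
    [5.3,8,7,0,0,0,0],
    [5.3,8,12,0,0,0,0],
    [5.3,8,14,0,0,0,0],
    [5.3,8,14,0,0,0,0],
    [5.3,8,14,0,0,0,0],
  ],
)

```text
clock: 22.25
position: [0.5584, 0.2607, 0.216]
tool_rot: [-3.141, 0.0, 0.805]
force: [-1.0, 0.8, 0.0]
grip_width: 0.0533
finger_force: 0.0
```

Run:
```python
from h import *
s=bot.grab_frame("scene");t=bot.grab_frame("top")
import pickle;pickle.dump((s,t),open("f3.pkl","wb"));print(bot.observe()["position"])
cells([(t,353,205),(s,182,260),(t,202,268),(s,317,182)],"c9",w=66,h=60,s=5)
```

```text
[0.55781786 0.26171968 0.21630772]
```

View pics/c9.png

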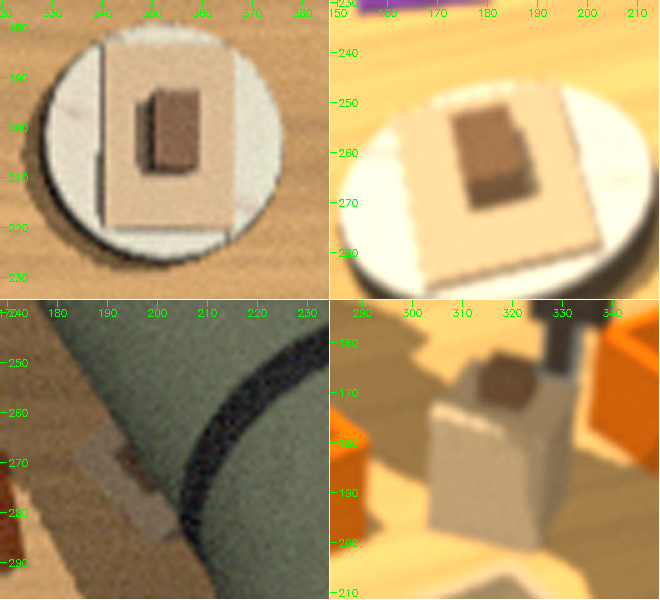

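The square lid rests flat on its jar (scene (315,175)). The oblong lid is alone on the turntable: its plate spans (341,183) to (367,220) in the top view, with the bar knob at (355,200).

Run:
```python
import pickle;from h import *
s,t=pickle.load(open("f3.pkl","rb"))
def quad(f,o,P,z):
    W=np.array([ray(f,*(np.array(o)-.5+np.array(p)/5),z) for p in P]);print(W.mean(0).round(4))
    for i in range(4):
        e=W[(i+1)%4]-W[i];print("  len %.4f ang %.1f"%(np.linalg.norm(e),np.degrees(np.arctan2(e[1],e[0]))%90))
quad(t,(320,175),[(104,42),(234,44),(236,229),(105,229)],.05)
quad(t,(320,175),[(154,90),(199,90),(198,168),(154,168)],.074)
quad(s,(149,230),[(70,115),(233,88),(273,245),(97,288)],.05)
quad(s,(149,230),[(121,116),(175,104),(193,154),(138,168)],.074)
goto(.62,-.181,.15,0)
print(bot.observe()["qpos"].round(2))
```

```text
[ 0.6265 -0.1848  0.05  ]
  len 0.0856 ang 89.8
  len 0.1231 ang 89.3
  len 0.0850 ang 0.8
  len 0.1245 ang 89.6
[ 0.6264 -0.1843  0.074 ]
  len 0.0289 ang 0.7
  len 0.0510 ang 88.1
  len 0.0281 ang 0.7
  len 0.0510 ang 89.1
[ 0.6332 -0.1815  0.05  ]
  len 0.0846 ang 84.2
  len 0.1182 ang 87.7
  len 0.0850 ang 89.0
  len 0.1253 ang 87.5
[ 0.6245 -0.1826  0.074 ]
  len 0.0272 ang 89.0
  len 0.0391 ang 2.5
  len 0.0272 ang 1.0
  len 0.0400 ang 2.5
shift cm [-27.68  35.11   6.61] turn deg [-0.   0.  46.2]
[-0.27  0.55 -0.38  1.63  0.23  1.02 -1.49]
```

servo_tool(
  plan=[
    [6,-2.4,3.1,0,0,0,4],
    [6,-5.2,6.8,0,0,0,9],
    [6,-8,10.5,0,0,0,15],
    [6,-10.8,14.1,0,0,0,21],
    [6,-13.6,17.8,0,0,0,27],
    [6,-16.4,21.5,0,0,0,33],
    [6,-19.2,25.1,0,0,0,38],
    [6,-22,28.8,1,0,0,43],
    [6,-24.8,32.4,2,0,0,46.4],
    [6,-27.4,35.8,4,0,0,46.4],
  ],
)

```text
clock: 23.35
position: [0.628, -0.1858, 0.1773]
tool_rot: [3.141, -0.002, -0.005]
force: [1.2, 0.9, 0.4]
grip_width: 0.06
finger_force: 0.0
```

servo_tool(
  plan=[
    [6,0,0,0,0,0,0],
    [6,0,0,0,0,0,0],
    [6,0,0,0,0,0,0],
  ],
)

```text
clock: 23.65
position: [0.6275, -0.183, 0.1766]
tool_rot: [-3.141, -0.0, -0.002]
force: [-0.6, -0.1, -0.0]
grip_width: 0.0603
finger_force: 0.0
```

Run:
```python
from h import *
goto(.6262,-.184,.057,-.005)
```

```text
shift cm [-0.13  0.11 11.96] turn deg [-0.  -0.   0.2]
```

servo_tool(
  plan=[
    [6,-0.1,0.1,3,0,0,0],
    [6,-0.1,0.1,7,0,0,0],
    [6,-0.1,0.1,10.5,0,0,0],
    [6,-0.1,0.1,11.9,0,0,0],
    [6,-0.1,0.1,11.9,0,0,0],
    [4.8,-0.1,0.1,11.9,0,0,0],
    [3.8,-0.1,0.1,11.9,0,0,0],
    [3.3,-0.1,0.1,11.9,0,0,0],
    [2.7,-0.1,0.1,11.9,0,0,0],
    [2.2,-0.1,0.1,11.9,0,0,0],
  ],
  force=50,
)

```text
clock: 24.65
position: [0.627, -0.1857, 0.059]
tool_rot: [-3.141, -0.002, -0.004]
force: [-2.8, 3.4, 12.8]
grip_width: 0.0284
finger_force: 49.9
```

servo_tool(
  plan=[
    [2.2,0,0,0,0,0,0],
    [2.2,0,0,0,0,0,0],
    [2.2,0,0,-1,0,0,0],
    [2.2,0,0,-2.5,0,0,0],
    [2.2,0,0,-5,0,0,0],
    [2.2,0,0,-8,0,0,0],
    [2.2,0,0,-10,0,0,0],
    [2.2,0,0,-10,0,0,0],
    [2.2,0,0,-10,0,0,0],
  ],
)

```text
clock: 25.55
position: [0.626, -0.1861, 0.1578]
tool_rot: [3.141, -0.001, -0.004]
force: [-0.3, 0.7, -3.8]
grip_width: 0.0288
finger_force: 50.9
```

Run:
```python
from h import *
print(bot.observe()["grip_width"])
goto(.5994,.215,.125,.2)
```

```text
0.028832988384529405
shift cm [ -2.84 -40.1    3.27] turn deg [  0.   -0.  -11.7]
```

servo_tool(
  plan=[
    [2.2,-0.2,-2,0,0,0,-1],
    [2.2,-0.5,-6,0,0,0,-3],
    [2.2,-0.8,-10.5,0,0,0,-5],
    [2.2,-1.1,-15,0,0,0,-7],
    [2.2,-1.5,-19.7,0,0,0,-9],
    [2.2,-1.8,-24.4,0,0,0,-10],
    [2.2,-2.1,-29,0,0,0,-11],
    [2.2,-2.4,-33.4,0,0,0,-11.7],
    [2.2,-2.7,-37.2,0,0,0,-11.7],
    [2.2,-2.8,-39.2,0,0,0,-11.7],
  ],
)

```text
clock: 26.55
position: [0.5978, 0.2107, 0.1561]
tool_rot: [-3.14, 0.002, 0.204]
force: [0.5, -0.7, -3.7]
grip_width: 0.0284
finger_force: 50.9
```

servo_tool(
  plan=[
    [2.2,0,0,0,0,0,0],
    [2.2,0,0,0,0,0,0],
    [2.2,0,0,0,0,0,0],
  ],
)

```text
clock: 26.85
position: [0.5995, 0.2051, 0.1567]
tool_rot: [3.141, 0.001, 0.199]
force: [0.1, -0.4, -2.9]
grip_width: 0.0284
finger_force: 50.9
```

Run:
```python
from h import *
goto(.5994,.215,.090,.2)
s=bot.grab_frame("scene")
cells([(s,318,220)],"c10",w=110,h=90,s=5)
```

```text
shift cm [ 0.19 -0.98  6.67] turn deg [ 0.   0.1 -0. ]
```

View pics/c10.png

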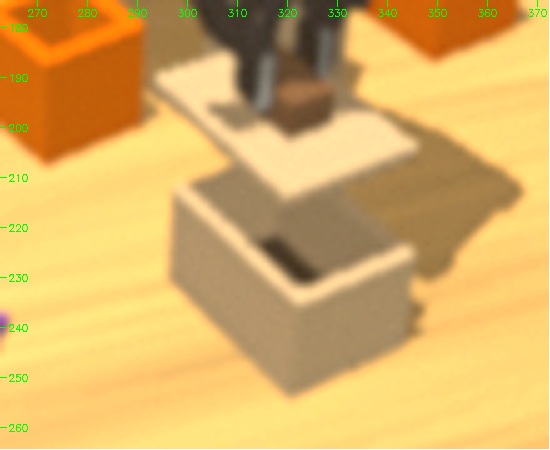

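The oblong lid is level and in line above its jar (near lid corner at (320,214), near jar rim corner at (322,234)). It needs about 1 cm more along y, then it can go down.

servo_tool(
  plan=[
    [2.2,0.1,-0.5,0.5,0,0,0],
    [2.2,0.2,-1,2,0,0,0],
    [2.2,0.2,-1,4,0,0,0],
    [2.2,0.2,-1,5.5,0,0,0],
    [2.2,0.2,-1,6.2,0,0,0],
    [2.2,0.2,-1,6.5,0,0,0],
    [2.2,0.2,-1,6.65,0,0,0],
    [2.2,0.2,-1,6.75,0,0,0],
    [2.2,0.2,-1,6.8,0,0,0],
    [2.2,0.2,-1,6.8,0,0,0],
  ],
)

```text
clock: 27.9
position: [0.5999, 0.2164, 0.0897]
tool_rot: [-3.141, -0.001, 0.2]
force: [-0.3, -0.4, -3.2]
grip_width: 0.0288
finger_force: 50.8
```

Run:
```python
from h import *
o=bot.observe();print(o["force"]);goto(.5994,.215,.088,.2)
```

```text
[-0.28576035 -0.39048897 -3.22753641]
shift cm [-0.08  0.13  0.17] turn deg [-0. -0. -0.]
```

Still hanging (−3.2 N), so I'll lower it in small steps.

servo_tool(
  plan=[
    [2.2,0,0.1,0.1,0,0,0],
    [2.2,0,0.1,0.15,0,0,0],
    [2.2,0,0.1,0.2,0,0,0],
    [2.2,0,0.1,0.25,0,0,0],
    [2.2,0,0.1,0.25,0,0,0],
    [2.2,0,0.1,0.25,0,0,0],
  ],
)

```text
clock: 28.5
position: [0.6001, 0.216, 0.089]
tool_rot: [-3.141, -0.001, 0.2]
force: [-12.0, -2.7, 28.7]
grip_width: 0.0285
finger_force: 54.8
```

servo_tool(
  plan=[
    [2.2,0,0,0,0,0,0],
    [3.2,0,0,0,0,0,0],
    [4.2,0,0,0,0,0,0],
    [5.2,0,0,0,0,0,0],
    [5.2,0,0,0,0,0,0],
    [5.2,0,0,-2,0,0,0],
    [5.2,0,0,-6,0,0,0],
    [5.2,0,0,-11,0,0,0],
    [5.2,0,0,-12,0,0,0],
    [5.2,0,0,-12,0,0,0],
  ],
)

```text
clock: 29.5
position: [0.6008, 0.2157, 0.2088]
tool_rot: [-3.141, -0.004, 0.2]
force: [-0.2, 0.1, -0.9]
grip_width: 0.0518
finger_force: 0.0
```

servo_tool(
  plan=[
    [5.2,-3,4,0,0,0,0],
    [5.2,-4,9,0,0,0,0],
    [5.2,-4,14,0,0,0,0],
    [5.2,-4,19,0,0,0,0],
    [5.2,-4,24,0,0,0,0],
    [5.2,-4,29,0,0,0,0],
    [5.2,-4,34,0,0,0,0],
    [5.2,-4,38,0,0,0,0],
    [5.2,-4,38,0,0,0,0],
    [5.2,-4,38,0,0,0,0],
  ],
)

```text
clock: 30.5
position: [0.6355, -0.1657, 0.205]
tool_rot: [-3.141, 0.002, 0.198]
force: [0.2, 1.3, -0.3]
grip_width: 0.052
finger_force: 0.0
```

Run:
```python
from h import *
s=bot.grab_frame("scene");t=bot.grab_frame("top")
import pickle;pickle.dump((s,t),open("f4.pkl","wb"));print(bot.observe()["position"])
cells([(t,202,268),(t,231,208),(s,317,182),(s,320,225)],"c11",w=66,h=60,s=5)
```

```text
[ 0.63589305 -0.16368273  0.2058061 ]
```

View pics/c11.png

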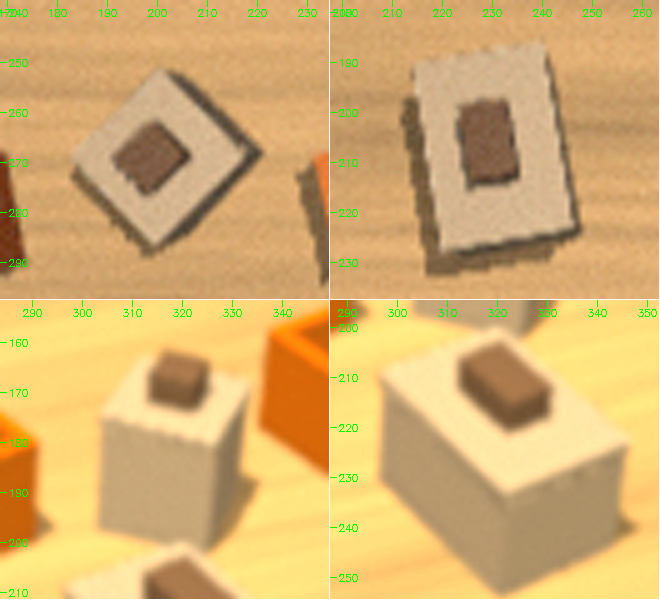

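All lids look flat, aligned and covering their jars. The square lid's plate is around (202,269) and the oblong's around (230.5,204) in the top view. I'll check the centres numerically.

Run:
```python
import pickle;from h import *
s,t=pickle.load(open("f4.pkl","rb"))
def c(f,o,P,z):print(np.mean([ray(f,*(np.array(o)-.5+np.array(p)/5),z) for p in P],0).round(4))
c(t,(198,178),[(85,66),(215,42),(248,232),(112,250)],.08)
c(t,(198,178),[(127,101),(177,97),(190,180),(139,188)],.104)
c(t,(169,238),[(160,68),(247,150),(152,250),(72,158)],.09)
c(t,(169,238),[(156,121),(190,157),(150,195),(112,158)],.114)
# jar bases from the scene view: near bottom corner now vs. start
s0=pickle.load(open("f0.pkl","rb"))["scene"]
r,_=cv2.phaseCorrelate(*[cv2.cvtColor(f["frame"],6)[238:262,300:350].astype(np.float32) for f in(s0,s)]);print("jar base shift px",r)
```

```text
[0.5989 0.2137 0.08  ]
[0.5983 0.2149 0.104 ]
[0.4019 0.3004 0.09  ]
[0.4009 0.299  0.114 ]
jar base shift px (0.46283700366824476, -0.14621839215456767)
```

All the centres agree with the jar mouths to within about 2 mm, and the arm is clear of everything.

```bash
python3 -c "
from workcell import bot
print(bot.job_done())"
```

```text
the job is handed in; nothing more can be done
None
```

All four lids are on their own jars, flat, knob up and let go. By the camera each is within about 2 mm of its mouth's centre, and the job was handed in at about 30 s; the hand-in returned no verdict.

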